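Press three switch keys on the desk in order

TASK

Get the office ready for a presentation with the four switch boxes on the desk: gently press the long bar key (blinds) well down, then the round key (screen), then the square key (projector), in that order; each key stays down by itself. Leave the cross-shaped key up, do not pick up, tip or shove the boxes, and leave the other things on the desk alone.

Things in the scene. Friction and masses are not known exactly. Their poses are not given: they have to be found in the camera images.
- bar_unit: Loose black switch box with a dark top plate, 84 (x) x 56 (y) x 30 mm high, 0.6 kg on rubber feet, that carries the bar key in the middle of its top. Origin: centre of its underside, z up. All four boxes are alike but for the key.
- bar_top (a point): Centre of the flat top of the white long narrow bar key, 64 x 20 mm on top (long side along the box's x). It stands 24 mm above the box's top (54 mm above the desk) when up, and moves with the key.
- bar_key (a joint): Travel of the bar key in m: 0 up, 0.012 pressed home. It slides straight down against 3 N of friction and stays where it is left. Its cap sits on a spring of 1.5 N/mm: the cap gives 2 mm before the key moves; once home, the force climbs from 3 to 12 N over 6 mm more (hard stop with the top 34 mm above the desk). Released when home, the top is at 42 mm. Past 0.008 it is well down and switched.
- round_unit: Loose black switch box with a dark top plate, 84 (x) x 56 (y) x 30 mm high, 0.6 kg on rubber feet, that carries the round key in the middle of its top. Origin: centre of its underside, z up. All four boxes are alike but for the key.
- round_top (a point): Centre of the flat top of the white round key, 40 mm in diameter. It stands 24 mm above the box's top (54 mm above the desk) when up, and moves with the key.
- round_key (a joint): Travel of the round key in m: 0 up, 0.012 pressed home. It slides straight down against 3 N of friction and stays where it is left. Its cap sits on a spring of 1.5 N/mm: the cap gives 2 mm before the key moves; once home, the force climbs from 3 to 12 N over 6 mm more (hard stop with the top 34 mm above the desk). Released when home, the top is at 42 mm. Past 0.008 it is well down and switched.
- square_unit: Loose black switch box with a dark top plate, 84 (x) x 56 (y) x 30 mm high, 0.6 kg on rubber feet, that carries the square key in the middle of its top. Origin: centre of its underside, z up. All four boxes are alike but for the key.
- square_top (a point): Centre of the flat top of the white square key, 36 x 36 mm. It stands 24 mm above the box's top (54 mm above the desk) when up, and moves with the key.
- square_key (a joint): Travel of the square key in m: 0 up, 0.012 pressed home. It slides straight down against 3 N of friction and stays where it is left. Its cap sits on a spring of 1.5 N/mm: the cap gives 2 mm before the key moves; once home, the force climbs from 3 to 12 N over 6 mm more (hard stop with the top 34 mm above the desk). Released when home, the top is at 42 mm. Past 0.008 it is well down and switched.
- cross_unit: Loose black switch box with a dark top plate, 84 (x) x 56 (y) x 30 mm high, 0.6 kg on rubber feet, that carries the cross key in the middle of its top. Origin: centre of its underside, z up. All four boxes are alike but for the key.
- cross_top (a point): Centre of the flat top of the white plus-shaped (cross) key, 46 mm across, arms 14 mm wide; not to be pressed. It stands 24 mm above the box's top (54 mm above the desk) when up, and moves with the key.
- cross_key (a joint): Travel of the cross key in m: 0 up, 0.012 pressed home. It slides straight down against 3 N of friction and stays where it is left. Its cap sits on a spring of 1.5 N/mm: the cap gives 2 mm before the key moves; once home, the force climbs from 3 to 12 N over 6 mm more (hard stop with the top 34 mm above the desk). Released when home, the top is at 42 mm. Past 0.008 it is well down and switched.
- glue: Upright loose glue stick, 27 mm in diameter, 90 mm high; a bystander. Origin: centre of its underside.
- rubber_eraser: Loose eraser lying flat, 21 x 45 x 12 mm; a bystander. Origin: centre of its underside.
- clip: Loose binder clip, 38 x 28 x 50 mm high; a bystander. Origin: centre of its underside.

How it is judged:
On the way, in this order (a step that is already met when the one before it is completed fails the run):
1. the bar key is down, the others up (value of joint bar_key above 0.008 m and value of joint each of round_key, square_key, cross_key below 0.003 m), for 0.1 s.
2. the round key is down too, the square and cross keys still up (value of joint each of bar_key, round_key above 0.008 m and value of joint each of square_key, cross_key below 0.003 m), for 0.1 s.
3. the square key is down too, the cross key still up (value of joint each of bar_key, round_key, square_key above 0.008 m and value of joint cross_key below 0.003 m), for 0.1 s.
At the end, for the whole second after the job is handed in: The bar, round and square keys are down (more than 8 of their 12 mm), the cross key is up (less than 3 mm), and all four boxes stand level, at rest, within 20 mm of where they began (all of step 3 and distance of each of bar_unit, round_unit, square_unit, cross_unit from where it was at the start of the episode below 0.02 m and angle between each of bar_unit, round_unit, square_unit, cross_unit's own z axis and vertical below 0.1 rad and linear speed of each of bar_unit, round_unit, square_unit, cross_unit below 0.02 m/s); the robot touches nothing.
It fails at once if a switch box is shoved, lifted or carried (more than 20 mm from its start, or 8 mm off the desk), or tipped (distance of any of bar_unit, round_unit, square_unit, cross_unit from where it was at the start of the episode above 0.02 m or height (world z) of any of bar_unit, round_unit, square_unit, cross_unit above 0.008 m or angle between any of bar_unit, round_unit, square_unit, cross_unit's own z axis and vertical above 0.2 rad).
It fails at once if the cross key is pressed (3 mm or more) (value of joint cross_key above 0.003 m).
It fails at once if a box or key is pressed hard (over 25 N) (contact force between any of the arm, the fingers and bar_unit above 25 N or contact force between any of the arm, the fingers and round_unit above 25 N or contact force between any of the arm, the fingers and square_unit above 25 N or contact force between any of the arm, the fingers and cross_unit above 25 N).
It fails at once if the glue stick, eraser or binder clip is moved (over 20 mm) or the glue stick knocked over (distance of any of glue, rubber_eraser, clip from where it was at the start of the episode above 0.02 m or angle between glue's own z axis and vertical above 0.5 rad).
It also fails if it takes over 48 s, if anything falls off the work surface, if the arm or the gripper's body presses on something with over 40 N, if the wrist force passes 120 N, or if a joint passes its speed limit or range.

ROBOT

A 7-joint arm with a two-finger parallel gripper is mounted at the origin on the work surface; the furniture and walls round the work are solid. World frame = base frame: x ahead of the robot, y to its left, z up, the work surface at z = 0. Lengths are in m, angles in rad, forces in N, time in s.
With the tool pointing down it reaches from about 0.35 to 0.9 m from the base axis. Payload 8.1 kg.
Tool frame: the origin (TCP) lies between the finger pads; the fingertips stand 17 mm ahead of it and the grasp point (between the pads) lies 2 mm behind it; z points along the fingers, y is the line along which they close (so a half turn about z gives the same grasp; the last joint's range is limited). The gripper opens to 92 mm and grips with 3 to 60 N. Pads are 19 mm wide; open, the fingers measure 130 mm over their backs; the gripper's body (75 mm by 190 mm) begins 47 mm behind the grasp point.
Start: joints at [-1.375, 0.434, 0.025, 1.573, -0.012, 1.134, -0.075], TCP at [0.184, 0.597, 0.244] pointing down, gripper open.
Joint ranges: [-2.62, 2.62], [-0.44, 2.09], [-1.27, 1.32], [0.08, 2.57], [-1.32, 4.46], [0.12, 2], [-2.74, 2.74]. Speed limits (rad/s): [2.22, 2.22, 3.01, 3.01, 3.14, 3.14, 3.14].

INTERFACE

Orientations are given as a rotation vector (axis times angle).
In Python, from cell import observe, get_image, calibration, sign_off, look_for, regions_of, landmark_of gives the robot as it stands.
- The arm moves only by the tool jog_arm, never from a script. Its argument "plan" is a list of rows, each an object with "offset": the shift along the tool's x, y, z normalised to -1 to 1, where 1 is 0.15 m, a list of three; "twist": the turn, a rotation vector about the tool's x, y, z normalised to -1 to 1, where 1 is 2 pi rad, a list of three; "fingers": the gripper command: -1 is shut, 1 is fully open, values between are in proportion. In form: [{"offset": [x, y, z], "twist": [ax, ay, az], "fingers": fingers}, ...]. A call has 1 to 20 rows; each row is the pose to reach, as a shift and turn from the pose commanded when the call began, along the tool's axes at that moment, turning the shorter way round; what a row does not reach only later rows make up. A row lasts 1/8 s, in which the tool goes at most 62.5 mm and 10.7 degrees, less where a joint would pass 70% of its speed; a pose out of reach is approached as far as the arm can. A call with a number of a shift or a turn outside -1 to 1 is refused whole. A call with a gripper value outside its range is refused whole. The fingers move at their own pace and stop on an object; "newtons" is the grip in N (left out, the last holds). Time passes only in rows, so rows that repeat a pose let the fingers close. It gives the time, the measured TCP pose, the force, the opening and the grip force at its end, in the units of the state.
- observe(): the state, without advancing time (a new reading comes with each control period).
- get_image(name): name is "scene" or "top" or "wrist"; returns the picture (384x512x3 uint8, red, green, blue); there is no depth.
- calibration(name): a dict with "fov_y" (degrees; the focal length in pixels is half the picture's height over the tangent of half this angle, whatever the lens; pixels are square), "cx", "cy" (the principal point, pixels), "position" and "attitude" of the camera in the world. Camera axes: x right, y down, z forward; pixel columns grow to the right and rows downward; lengths in m; the calibration is good to about 2 mm. A picture is of the moment at which its call begins: read the wrist's pose just before it. calibration takes no time and is no camera call; for the wrist camera it gives the pose at the moment of the call.
- sign_off(): hands the job in; it is judged then, once.
Trained networks look in the newest picture that a camera, given by its name, has taken for a name from the list of things; names that differ only in an ending like _2 or _b are one class to them, and where a whole thing is asked for, a point or a joint stands for the part that bears it (a point fixed in the world has none). Each returns a list of dicts, best first, with "conf" (0 to 1); they miss things now and then, are a little off and sometimes report something else, mostly with a low value. They report only what shows in the picture. A call takes as long as a camera call.
- look_for(thing, camera): "box" ([left, top, width, height] as shares, 0 to 1, of the picture: columns of its width, rows of its height, round what is visible of it).
- regions_of(thing, camera): "region" (384x512 bool, what is visible of it) and "box" ([left, top, width, height] as shares, 0 to 1, of the picture: columns of its width, rows of its height, round what is visible of it).
- landmark_of(thing, camera): "at" ([row, column] as shares, 0 to 1, of the picture: columns of its width, rows of its height: a listed point, or the origin of a listed thing).
The state is a dict: "clock": time; "joints": joint angles; "dq": joint speeds; "joint_efforts": joint torques, N m; "position": TCP position; "ee_rot": TCP orientation; "force": force on the tool from outside, world axes, zero at the start; "ft_torque": the same for the moment, N m; "width": opening from 0.0 (shut) to 1.0 (fully open); "gripper_force": force on a finger pad.
Only numpy, scipy, OpenCV 4.12 (cv2) and the standard library are available. Lean on these libraries where they do the work, as an engineer would, in place of code of your own. Each camera call takes 0.05 s, during which the arm holds its last target. There are 200 camera calls.

## Working session

There is one attempt and no reset: what is moved stays moved. The work goes in short steps, Python scripts to look and compute and a tool call to move; the robot and the scene stay as the last step left them, time stands still between calls to the robot, and variables do not carry over. Pictures are saved under pics/ and viewed, at most 10 in all, crops included, and the job is handed in when it is done.

Besides the shell and the picture viewer there is one more tool, called after ">>>" in YAML: its name, and indented under it one key for each argument. jog_arm: Moves the arm, as the interface text tells. Scaled input: -1 to 1 covers 0.15 m each way for a shift and 2 pi rad each way for a turn. Its arguments: {"type":"object","properties":{"plan":{"type":"array","items":{"type":"object","properties":{"offset":{"type":"array","items":{"type":"number","minimum":-1,"maximum":1}},"twist":{"type":"array","items":{"type":"number","minimum":-1,"maximum":1}},"fingers":{"type":"number"}}}},"newtons":{"type":"number"}},"required":["plan"]}

```bash
mkdir -p pics; cat > h.py <<'E'
import numpy as np, cv2
from scipy.spatial.transform import Rotation as R
from cell import *
def ray(cam,u,v,z):
    c=calibration(cam); f=192/np.tan(np.radians(c["fov_y"])/2)
    a=np.array(c["attitude"],float)
    M=a if a.shape==(3,3) else R.from_rotvec(a).as_matrix() if a.size==3 else R.from_quat(a).as_matrix()
    d=M@np.array([(u-c["cx"])/f,(v-c["cy"])/f,1]); p=np.array(c["position"],float)
    return p+d*(z-p[2])/d[2]
E
python3 - <<'E'
from h import *
s=observe();print(s["position"],s["ee_rot"],s["width"],s["clock"],s["force"])
for cam in("top","scene"):
    im=get_image(cam);cv2.imwrite(f"pics/{cam}.png",im[:,:,::-1]);print(cam,calibration(cam))
    for n in("bar","round","square","cross"):
        for d in landmark_of(n+"_top",cam)[:2]:
            r,c=d["at"];print(n,round(d["conf"],2),[round(c*512),round(r*384)],ray(cam,c*512,r*384,.054).round(4))
    for n in("glue","rubber_eraser","clip"):
        for d in landmark_of(n,cam)[:1]:
            r,c=d["at"];print(n,round(d["conf"],2),[round(c*512),round(r*384)],ray(cam,c*512,r*384,0).round(3))
E
```

```text
[0.18389978 0.59683518 0.24296511] [-4.67767275e-01 -3.10647880e+00  2.42088081e-03] 0.9989462684936024 0.0 [-0.50568338  0.03512418  0.7021707 ]
top {'fov_y': 47.77915723476245, 'cx': 257.2032409572569, 'cy': 196.50643876237564, 'position': array([0.44901763, 0.09797242, 1.01983927]), 'attitude': array([-2.17462743,  2.19573587, -0.10057274])}
bar 0.65 [239, 166] [0.5959 0.1266 0.054 ]
bar 0.62 [193, 227] [0.46   0.2298 0.054 ]
round 0.51 [275, 218] [0.4788 0.0479 0.054 ]
square 0.63 [244, 161] [0.6078 0.1153 0.054 ]
cross 0.78 [326, 147] [ 0.638  -0.0705  0.054 ]
glue 0.7 [282, 161] [0.617 0.027 0.   ]
clip 0.65 [334, 219] [ 0.476 -0.094  0.   ]
scene {'fov_y': 44.098662343969494, 'cx': 251.37578668048832, 'cy': 192.00545387612914, 'position': array([-0.02516489,  0.41677443,  0.68758719]), 'attitude': array([-1.22807408,  2.26920865, -0.94516124])}
round 0.98 [282, 207] [0.4668 0.0504 0.054 ]
round 0.33 [282, 158] [ 0.5822 -0.0307  0.054 ]
square 0.69 [217, 181] [0.5982 0.1149 0.054 ]
cross 0.72 [281, 137] [ 0.6422 -0.0715  0.054 ]
glue 0.77 [247, 178] [0.622 0.031 0.   ]
rubber_eraser 0.84 [252, 250] [0.45  0.129 0.   ]
clip 0.82 [340, 191] [ 0.479 -0.109  0.   ]
```

View pics/top.png

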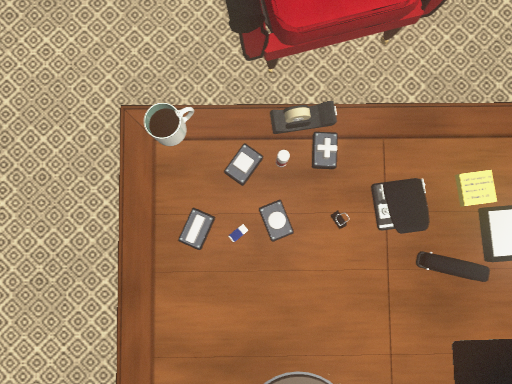

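View pics/scene.png

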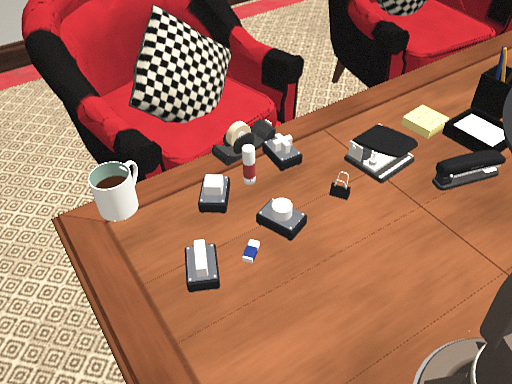

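The top view shows bar (197,229), square (243,161), round (277,220), cross (325,148), glue (284,157), eraser (238,233) and clip (341,219). The networks mixed up bar and square in the top view. I'll refine the positions with white-blob centroids.

```bash
python3 - <<'E'
from h import *
P={"top":dict(bar=(197,229),round=(277,220),square=(243,161),cross=(325,148)),"scene":dict(bar=(200,260),round=(282,207),square=(215,183))}
for cam in P:
    g=cv2.imread(f"pics/{cam}.png").min(2)
    for n,(u,v) in P[cam].items():
        w=(g[v-22:v+23,u-22:u+23]>(150 if cam=="top" else 215)).astype(np.uint8)
        k,l,st,ce=cv2.connectedComponentsWithStats(w)
        i=1+np.argmin(np.hypot(*(ce[1:]-22).T)+ (st[1:,4]<30)*99)
        c=ce[i]+[u-22,v-22]; pts=np.argwhere(l==i)[:,::-1].astype(np.float32)
        print(cam,n,c.round(1),st[i,4],ray(cam,*(c+.0),.054).round(4),cv2.minAreaRect(pts)[1:])
s=observe();Rt=R.from_rotvec(s["ee_rot"]).as_matrix();print(Rt.round(3))
E
```

```text
top bar [194.9 228.5] 290 [0.4574 0.226  0.054 ] ((10.17955207824707, 28.635164260864258), 24.443954467773438)
top round [276.5 219.8] 251 [0.475  0.0445 0.054 ] ((16.0, 17.0), 90.0)
top square [243.2 162. ] 260 [0.6056 0.1177 0.054 ] ((16.600000381469727, 15.800002098083496), 36.869895935058594)
top cross [326.8 147.3] 201 [ 0.6376 -0.0714  0.054 ] ((16.970561981201172, 16.970561981201172), 45.0)
scene bar [200.1 254.3] 338 [0.4533 0.2295 0.054 ] ((35.39947509765625, 11.316967964172363), 84.80557250976562)
scene round [282.  205.3] 263 [0.4708 0.0472 0.054 ] ((18.0, 19.0), 90.0)
scene square [213.6 180.9] 239 [0.6007 0.1204 0.054 ] ((18.83143424987793, 17.020719528198242), 5.19442892074585)
[[-0.956  0.294  0.   ]
 [ 0.294  0.956  0.   ]
 [-0.     0.    -1.   ]]
```

>>> jog_arm:
  plan:
    - {"offset": [-0.82,-0.607,0],"twist": [0,0,0],"fingers": -1}
    - {"offset": [-0.82,-0.607,0],"twist": [0,0,0],"fingers": -1}
    - {"offset": [-0.82,-0.607,0],"twist": [0,0,0],"fingers": -1}

```text
clock: 1.18
position: [0.2774, 0.4709, 0.244]
ee_rot: [0.474, 3.104, -0.001]
force: [-0.3, 0.3, 0.4]
width: 0.725
gripper_force: 0.0
```

>>> jog_arm:
  plan:
    - {"offset": [-0.82,-0.607,0],"twist": [0,0,0],"fingers": -1}
    - {"offset": [-0.82,-0.607,0],"twist": [0,0,0],"fingers": -1}
    - {"offset": [-0.82,-0.607,0],"twist": [0,0,0],"fingers": -1}

```text
clock: 1.55
position: [0.3677, 0.3474, 0.2441]
ee_rot: [0.475, 3.105, -0.0]
force: [-0.3, 1.4, 0.3]
width: 0.394
gripper_force: 0.0
```

>>> jog_arm:
  plan:
    - {"offset": [-0.82,-0.607,0],"twist": [0,0,0.25],"fingers": -1}
    - {"offset": [-0.82,-0.607,0],"twist": [0,0,0.25],"fingers": -1}
    - {"offset": [-0.82,-0.607,0],"twist": [0,0,0.25],"fingers": -1}
    - {"offset": [-0.82,-0.607,0],"twist": [0,0,0.25],"fingers": -1}
    - {"offset": [-0.82,-0.607,0],"twist": [0,0,0.25],"fingers": -1}
    - {"offset": [-0.82,-0.607,0],"twist": [0,0,0.25],"fingers": -1}
    - {"offset": [-0.82,-0.607,0],"twist": [0,0,0.25],"fingers": -1}
    - {"offset": [-0.82,-0.607,0],"twist": [0,0,0.25],"fingers": -1}
    - {"offset": [-0.82,-0.607,0],"twist": [0,0,0.25],"fingers": -1}
    - {"offset": [-0.82,-0.607,0],"twist": [0,0,0.25],"fingers": -1}
    - {"offset": [-0.82,-0.607,0],"twist": [0,0,0.25],"fingers": -1}

```text
clock: 2.92
position: [0.4562, 0.2276, 0.2438]
ee_rot: [-2.526, -1.868, -0.0]
force: [0.2, 0.9, -0.5]
width: 0.006
gripper_force: 0.0
```

```bash
python3 - <<'E'
from h import *
s=observe();p=np.array(s["position"]);Rt=R.from_rotvec(s["ee_rot"]).as_matrix();print(p,Rt.round(3))
im=get_image("wrist");cv2.imwrite("pics/w1.png",im[:,:,::-1]);print(calibration("wrist"))
for n in("bar_top","round_top","square_top"):
    for d in landmark_of(n,"wrist")[:2]:
        r,c=d["at"];print(n,round(d["conf"],2),[round(c*512),round(r*384)],ray("wrist",c*512,r*384,.054).round(4))
E
```

```text
[0.45617485 0.22764533 0.24378484] [[ 0.293  0.956  0.   ]
 [ 0.956 -0.293  0.   ]
 [ 0.     0.    -1.   ]]
{'fov_y': 65.85307080231178, 'cx': 255.7263383288017, 'cy': 187.25749216860262, 'position': array([0.4804752 , 0.30811952, 0.38479706]), 'attitude': array([ 2.80111637, -0.41940127, -0.06600761])}
bar_top 0.93 [255, 168] [0.4554 0.2281 0.054 ]
square_top 0.71 [400, 215] [0.6057 0.1213 0.054 ]
```

View pics/w1.png

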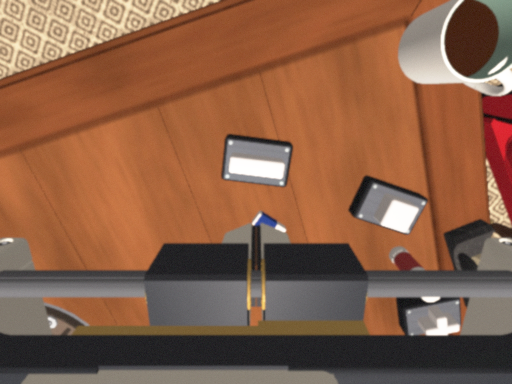

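The wrist view shows the bar key at (255,168), or (0.455,0.228), right under the tool.

>>> jog_arm:
  plan:
    - {"offset": [0,0,0.4],"twist": [0,0,0],"fingers": -1}
    - {"offset": [0,0,0.75],"twist": [0,0,0],"fingers": -1}
    - {"offset": [0,0,1],"twist": [0,0,0],"fingers": -1}
    - {"offset": [0,0,1],"twist": [0,0,0],"fingers": -1}

```text
clock: 3.62
position: [0.4546, 0.2266, 0.0917]
ee_rot: [-2.527, -1.866, 0.008]
force: [0.6, 0.5, -0.0]
width: 0.005
gripper_force: 0.0
```

>>> jog_arm:
  plan:
    - {"offset": [0,0,0.1],"twist": [0,0,0],"fingers": -1}
    - {"offset": [0,0,0.14],"twist": [0,0,0],"fingers": -1}
    - {"offset": [0,0,0.17],"twist": [0,0,0],"fingers": -1}
    - {"offset": [0,0,0.19],"twist": [0,0,0],"fingers": -1}
    - {"offset": [0,0,0.21],"twist": [0,0,0],"fingers": -1}
    - {"offset": [0,0,0.23],"twist": [0,0,0],"fingers": -1}
    - {"offset": [0,0,0.25],"twist": [0,0,0],"fingers": -1}
    - {"offset": [0,0,0.25],"twist": [0,0,0],"fingers": -1}
    - {"offset": [0,0,0.25],"twist": [0,0,0],"fingers": -1}

```text
clock: 4.75
position: [0.4566, 0.2279, 0.0564]
ee_rot: [2.527, 1.866, 0.001]
force: [0.1, 1.9, 4.5]
width: 0.005
gripper_force: 2.1
```

>>> jog_arm:
  plan:
    - {"offset": [0,0,-0.2],"twist": [0,0,0],"fingers": -1}
    - {"offset": [0,0,-0.5],"twist": [0,0,0],"fingers": -1}
    - {"offset": [-0.3,0.1,-0.9],"twist": [0,0,0],"fingers": -1}
    - {"offset": [-0.6,0.25,-1],"twist": [0,0,0],"fingers": -1}
    - {"offset": [-1,0.46,-1],"twist": [0,0,0],"fingers": -1}
    - {"offset": [-1,0.46,-1],"twist": [0,0,0],"fingers": -1}
    - {"offset": [-1,0.46,-1],"twist": [0,0,0],"fingers": -1}

```text
clock: 5.62
position: [0.4774, 0.0636, 0.2058]
ee_rot: [-2.528, -1.864, 0.002]
force: [-0.1, 0.6, 0.2]
width: 0.004
gripper_force: 0.0
```

```bash
python3 - <<'E'
from h import *
s=observe();p=np.array(s["position"]);Rt=R.from_rotvec(s["ee_rot"]).as_matrix();print(p)
im=get_image("wrist");cv2.imwrite("pics/w2.png",im[:,:,::-1])
for n in("round_top","square_top"):
    for d in landmark_of(n,"wrist")[:2]:
        r,c=d["at"];q=ray("wrist",c*512,r*384,.054);print(n,round(d["conf"],2),[round(c*512),round(r*384)],q.round(4),(Rt.T@(q-p)/.15).round(3))
im=get_image("scene");cv2.imwrite("pics/s2.png",cv2.resize(im[100:320,120:400,::-1],None,fx=2.5,fy=2.5))
E
```

```text
[0.47738149 0.0636193  0.20581768]
round_top 0.55 [260, 192] [0.4763 0.0497 0.054 ] [-0.09   0.022  1.012]
round_top 0.35 [183, 12] [0.4606 0.2277 0.054 ] [ 1.012 -0.43   1.012]
square_top 0.7 [367, 81] [0.6035 0.1247 0.054 ] [0.638 0.684 1.011]
square_top 0.16 [406, 224] [ 0.6163 -0.0319  0.054 ] [-0.334  1.075  1.011]
```

View pics/w2.png

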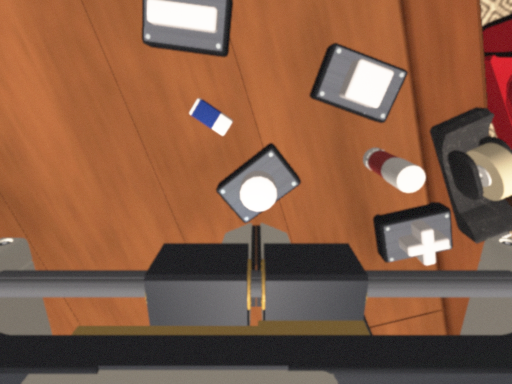

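View pics/s2.png

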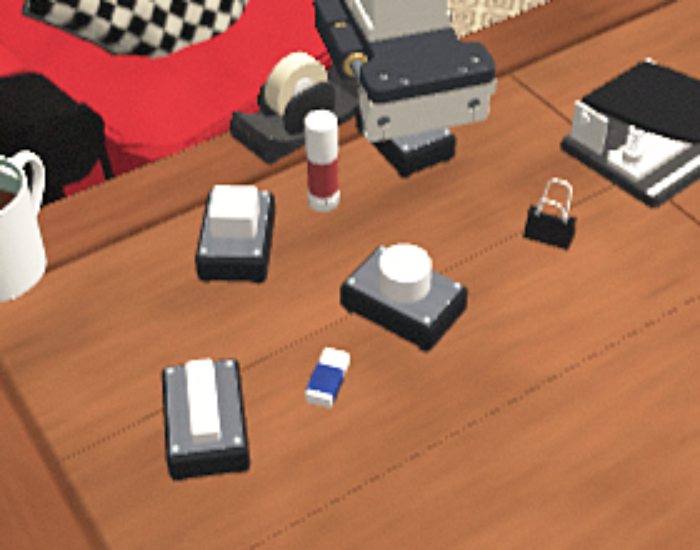

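The bar key is visibly down and its box hasn't moved. The round key is at wrist pixel (258,194), so I press it next.

>>> jog_arm:
  plan:
    - {"offset": [-0.1,0.02,0.2],"twist": [0,0,0],"fingers": -1}
    - {"offset": [-0.1,0.02,0.5],"twist": [0,0,0],"fingers": -1}
    - {"offset": [-0.1,0.02,0.75],"twist": [0,0,0],"fingers": -1}
    - {"offset": [-0.1,0.02,0.83],"twist": [0,0,0],"fingers": -1}
    - {"offset": [-0.1,0.02,0.87],"twist": [0,0,0],"fingers": -1}
    - {"offset": [-0.1,0.02,0.9],"twist": [0,0,0],"fingers": -1}
    - {"offset": [-0.1,0.02,0.93],"twist": [0,0,0],"fingers": -1}
    - {"offset": [-0.1,0.02,0.95],"twist": [0,0,0],"fingers": -1}
    - {"offset": [-0.1,0.02,0.97],"twist": [0,0,0],"fingers": -1}
    - {"offset": [-0.1,0.02,0.99],"twist": [0,0,0],"fingers": -1}
    - {"offset": [-0.1,0.02,1],"twist": [0,0,0],"fingers": -1}
    - {"offset": [-0.1,0.02,1],"twist": [0,0,0],"fingers": -1}
    - {"offset": [-0.1,0.02,1],"twist": [0,0,0],"fingers": -1}

```text
clock: 7.45
position: [0.4769, 0.0488, 0.0564]
ee_rot: [2.527, 1.866, 0.001]
force: [2.9, 1.5, 4.5]
width: 0.007
gripper_force: 2.1
```

>>> jog_arm:
  plan:
    - {"offset": [0,0,-0.2],"twist": [0,0,0],"fingers": -1}
    - {"offset": [0,0,-0.5],"twist": [0,0,0],"fingers": -1}
    - {"offset": [0,0,-0.9],"twist": [0,0,0],"fingers": -1}
    - {"offset": [0.3,0.3,-1],"twist": [0,0,0],"fingers": -1}
    - {"offset": [0.6,0.55,-1],"twist": [0,0,0],"fingers": -1}
    - {"offset": [0.7,0.66,-1],"twist": [0,0,0],"fingers": -1}
    - {"offset": [0.7,0.66,-1],"twist": [0,0,0],"fingers": -1}
    - {"offset": [0.7,0.66,-1],"twist": [0,0,0],"fingers": -1}

```text
clock: 8.45
position: [0.6005, 0.1187, 0.2056]
ee_rot: [-2.528, -1.864, 0.004]
force: [-0.0, -0.6, -0.0]
width: -0.0
gripper_force: 0.0
```

```bash
python3 - <<'E'
from h import *
s=observe();p=np.array(s["position"]);Rt=R.from_rotvec(s["ee_rot"]).as_matrix();print(p)
im=get_image("wrist");cv2.imwrite("pics/w3.png",im[:,:,::-1])
for n in("square_top",):
    for d in landmark_of(n,"wrist")[:2]:
        r,c=d["at"];q=ray("wrist",c*512,r*384,.054);print(n,round(d["conf"],2),[round(c*512),round(r*384)],q.round(4),(Rt.T@(q-p)/.15).round(3))
im=get_image("scene");cv2.imwrite("pics/s3.png",cv2.resize(im[100:320,120:400,::-1],None,fx=2.5,fy=2.5))
E
```

```text
[0.60051447 0.11865782 0.20555291]
square_top 0.43 [261, 163] [0.6097 0.1317 0.054 ] [0.103 0.035 1.01 ]
```

View pics/w3.png

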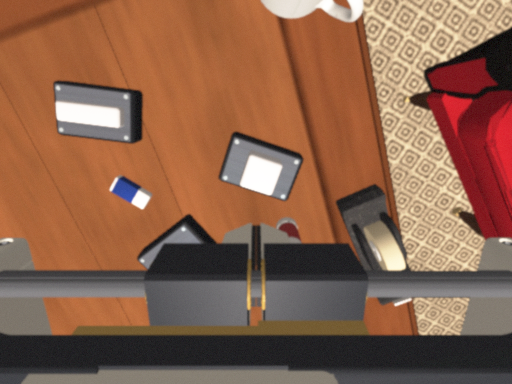

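View pics/s3.png

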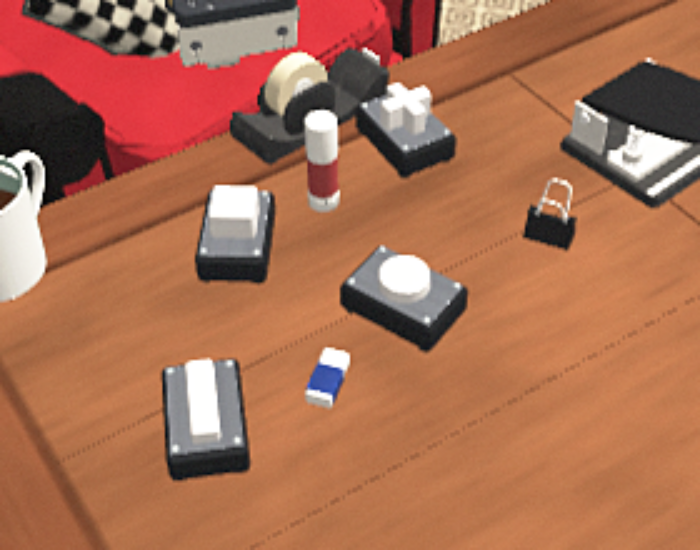

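The round key is down and the cross key is up. The network's square mark (261,163) is about 12 px too high. The white key centre in the picture is at (262,175), which matches the earlier fix, so I use that.

>>> jog_arm:
  plan:
    - {"offset": [0.03,0.03,0.2],"twist": [0,0,0],"fingers": -1}
    - {"offset": [0.03,0.03,0.5],"twist": [0,0,0],"fingers": -1}
    - {"offset": [0.03,0.03,0.75],"twist": [0,0,0],"fingers": -1}
    - {"offset": [0.03,0.03,0.83],"twist": [0,0,0],"fingers": -1}
    - {"offset": [0.03,0.03,0.87],"twist": [0,0,0],"fingers": -1}
    - {"offset": [0.03,0.03,0.9],"twist": [0,0,0],"fingers": -1}
    - {"offset": [0.03,0.03,0.93],"twist": [0,0,0],"fingers": -1}
    - {"offset": [0.03,0.03,0.95],"twist": [0,0,0],"fingers": -1}
    - {"offset": [0.03,0.03,0.97],"twist": [0,0,0],"fingers": -1}
    - {"offset": [0.03,0.03,0.99],"twist": [0,0,0],"fingers": -1}
    - {"offset": [0.03,0.03,1],"twist": [0,0,0],"fingers": -1}
    - {"offset": [0.03,0.03,1],"twist": [0,0,0],"fingers": -1}
    - {"offset": [0.03,0.03,1],"twist": [0,0,0],"fingers": -1}

```text
clock: 10.22
position: [0.6081, 0.123, 0.0565]
ee_rot: [2.527, 1.866, 0.001]
force: [2.9, -0.2, 5.7]
width: 0.004
gripper_force: 2.1
```

>>> jog_arm:
  plan:
    - {"offset": [0,0,-0.2],"twist": [0,0,0],"fingers": -1}
    - {"offset": [0,0,-0.5],"twist": [0,0,0],"fingers": -1}
    - {"offset": [0,0,-0.9],"twist": [0,0,0],"fingers": -1}
    - {"offset": [0,0,-1],"twist": [0,0,0],"fingers": -1}
    - {"offset": [0,0,-1],"twist": [0,0,0],"fingers": -1}
    - {"offset": [0,0,-1],"twist": [0,0,0],"fingers": -1}

```text
clock: 10.98
position: [0.6062, 0.123, 0.2042]
ee_rot: [-2.526, -1.865, 0.005]
force: [-0.8, -0.5, -0.9]
width: 0.004
gripper_force: 0.0
```

```bash
python3 - <<'E'
from h import *
im=get_image("scene");cv2.imwrite("pics/s4.png",cv2.resize(im[100:320,120:400,::-1],None,fx=2.5,fy=2.5))
E
```

```text
(no output)
```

View pics/s4.png

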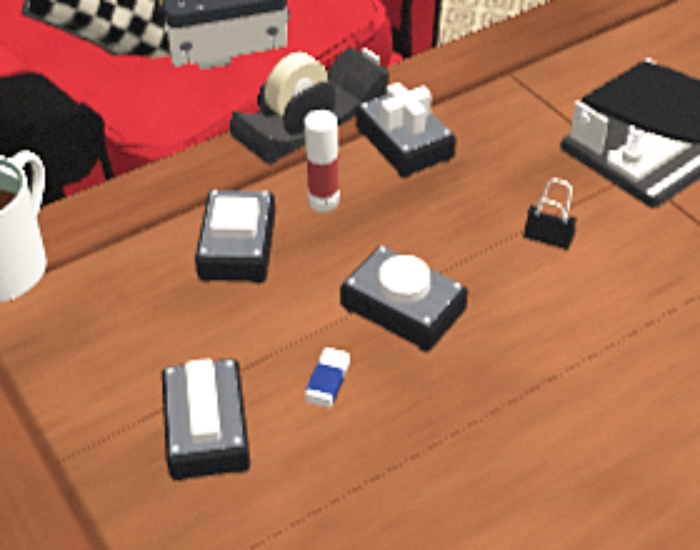

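The bar, round and square keys are down at (202,400), (405,278) and (234,215). The cross is up at (405,108), and nothing else has moved.

```bash
python3 -c "
from cell import *
print(sign_off())"
```

```text
the job is handed in; nothing more can be done
None
```

I pressed the bar, round and square keys down in that order, left the cross key up with the boxes and other things where they were in the last picture, and handed the job in; no verdict came back.

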